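# Put the mixed-up fastener bins back on their own colour plates

## Robot

A 7-joint arm with a two-finger parallel gripper is mounted at the origin on the work surface. World frame = base frame: x ahead of the robot, y to its left, z up, the work surface at z = 0. Lengths are in mm, angles in rad, forces in N, time in s.
With the tool pointing down it reaches from about 400 to 875 mm from the base axis. Payload 4.4 kg.
Tool frame: the origin (TCP) lies midway between the tips of the shut fingers; the grasp point (between the pads) lies 19 mm behind it; z points along the fingers, y is the line along which they close (so a half turn about z gives the same grasp; the last joint's range is limited). The gripper opens to 85 mm and grips with 20 to 120 N. Pads are 22 mm wide; open, the fingers measure 114 mm over their backs; the gripper's body (76 mm by 85 mm) begins 54 mm behind the grasp point. The pads swing forward as they close: fully open they stand 13 mm farther back than shut.
Start: joints at [1.035, 0.628, 0.038, 1.517, -0.027, 0.996, -0.02], TCP at [294.288, -579.579, 231.313] pointing down, gripper open.
Joint ranges: [-3.06, 3.06], [-0.37, 2.12], [-1.25, 1.32], [0.18, 2.47], [-1.1, 4.24], [0.23, 1.98], [-2.94, 2.94]. Speed limits (rad/s): [2.57, 2.57, 3.14, 3.14, 3.14, 3.14, 3.14].

## Interface

Orientations are given as [roll, pitch, yaw] about the fixed x, y, z axes, in that order (R = Rz(yaw) Ry(pitch) Rx(roll)).
In Python, from cell import telemetry, eyes, ctrl, finder gives the robot as it stands.
- The arm moves only by the tool move_arm, never from a script. Its argument "steps" is a list of rows, each a list of 7 numbers: the turn, a rotation vector about the world's x, y, z in degrees, then the shift along the world's x, y, z in m, then the finger opening in m, from 0 to 0.0854. A call has 1 to 5 rows; each row shifts and turns the commanded pose from where the row before left it; what a row does not reach is not made up. A row lasts 1/10 s, in which the tool goes at most 50 mm and 8.59 degrees, less where a joint would pass 70% of its speed; a pose out of reach is approached as far as the arm can. A call with a gripper value outside its range is refused whole. The fingers move at their own pace and stop on an object; the grip force is fixed at half the most. Time passes only in rows, so rows that do not move let the fingers close. It gives the time, the measured TCP pose, the force, the opening and the grip force at its end, in the units of the state.
- telemetry.read_state(): the state, without advancing time (a new reading comes with each control period).
- eyes.get_image(name): name is "scene" or "side" or "wrist"; returns (picture, depth): 384x512x3 uint8, blue, green, red; 384x512 float32, mm along the optical axis (not along the pixel's ray), 0 where there is no reading.
- eyes.calibration(name): a dict with "fx", "fy", "cx", "cy" (pixels), "distortion" ([k1, k2, p1, p2, k3] as OpenCV has them; the pictures are not rectified), "position" and "attitude" of the camera in the world. Camera axes: x right, y down, z forward; pixel columns grow to the right and rows downward; lengths in mm; the calibration is good to about 2 mm. A picture is of the moment at which its call begins: read the wrist's pose just before it. calibration takes no time and is no camera call; for the wrist camera it gives the pose at the moment of the call.
- ctrl.finish_job(): hands the job in; it is judged then, once.
Trained networks look in the newest picture that a camera, given by its name, has taken for a name from the list of things; names that differ only in an ending like _2 or _b are one class to them, and where a whole thing is asked for, a point or a joint stands for the part that bears it (a point fixed in the world has none). Each returns a list of dicts, best first, with "confidence" (0 to 1); they miss things now and then, are a little off and sometimes report something else, mostly with a low value. They report only what shows in the picture. A call takes as long as a camera call. They do not tell look-alikes from the thing itself.
- finder.boxes_of(camera, name): "location" ([x, y, z] in mm, in the coordinates of the camera as it stood for that picture, good to about 4 mm: the middle of the surface that is visible of it).
- finder.cut_out(camera, name): "mask" (384x512 bool, what is visible of it).
- finder.pinpoint(camera, name): "location" ([x, y, z] in mm, in the coordinates of the camera as it stood for that picture, good to about 4 mm: a listed point, or the origin of a listed thing).
The state is a dict: "clock": time; "qpos": joint angles; "qd": joint speeds; "tau": joint torques, N m; "eef_pos": TCP position; "tool_rot": TCP orientation; "force": force on the tool from outside, world axes, zero at the start; "torque": the same for the moment, N m; "width": finger opening in mm; "gripper_force": force on a finger pad.
Only numpy, scipy, OpenCV 4.12 (cv2) and the standard library are available. Lean on these libraries where they do the work, as an engineer would, in place of code of your own. Each camera call takes 0.05 s, during which the arm holds its last target. There are 200 camera calls.

## Task

The four fastener bins at the drilling bench stand on each other's plates: put every bin back on the plate of its own colour, upright, in the middle of the plate and lined up with it (either way round). The bench is covered in oily swarf, so set bins down only on plates, never on the bare bench; the white plate is free for parking a bin on the way. Carry the bins level so nothing spills, and leave the spray can where it is.

Things in the scene. Friction and masses are not known exactly. Their poses are not given: they have to be found in the camera images.
- bin_red: small open red plastic parts bin holding steel hex bolts (fixed in it, up to 36 mm high): 76 mm long (x), 52 mm wide (y), 42 mm high, walls 3 mm, about 0.2 to 0.4 kg; origin at the centre of its underside, z up; a white paper label on its -x end. At the start it stands, up to 40 degrees askew, on a plate of another colour
- bin_blue: small open blue plastic parts bin holding brass nuts (fixed in it, up to 36 mm high): 76 mm long (x), 52 mm wide (y), 42 mm high, walls 3 mm, about 0.2 to 0.4 kg; origin at the centre of its underside, z up; a white paper label on its -x end. At the start it stands, up to 40 degrees askew, on a plate of another colour
- bin_yellow: small open yellow plastic parts bin holding aluminium washers (fixed in it, up to 36 mm high): 76 mm long (x), 52 mm wide (y), 42 mm high, walls 3 mm, about 0.2 to 0.4 kg; origin at the centre of its underside, z up; a white paper label on its -x end. At the start it stands, up to 40 degrees askew, on a plate of another colour
- bin_green: small open green plastic parts bin holding copper-coloured dowel pins (fixed in it, up to 36 mm high): 76 mm long (x), 52 mm wide (y), 42 mm high, walls 3 mm, about 0.2 to 0.4 kg; origin at the centre of its underside, z up; a white paper label on its -x end. At the start it stands, up to 40 degrees askew, on a plate of another colour
- plate_red: flat red plastic parking plate fixed to the bench: 110 mm long (x), 84 mm wide (y), 6 mm thick, no rim; origin at the centre of its underside (on the bench, z = 0), z up; the home of the red bin
- plate_blue: flat blue plastic parking plate fixed to the bench: 110 mm long (x), 84 mm wide (y), 6 mm thick, no rim; origin at the centre of its underside (on the bench, z = 0), z up; the home of the blue bin
- plate_yellow: flat yellow plastic parking plate fixed to the bench: 110 mm long (x), 84 mm wide (y), 6 mm thick, no rim; origin at the centre of its underside (on the bench, z = 0), z up; the home of the yellow bin
- plate_green: flat green plastic parking plate fixed to the bench: 110 mm long (x), 84 mm wide (y), 6 mm thick, no rim; origin at the centre of its underside (on the bench, z = 0), z up; the home of the green bin
- plate_white: flat white plastic parking plate fixed to the bench: 110 mm long (x), 84 mm wide (y), 6 mm thick, no rim; origin at the centre of its underside (on the bench, z = 0), z up; nobody's home: the free spot, empty at the start
- spray_can: orange spray can standing upright, 54 mm in diameter, 160 mm high, origin at the centre of its underside; leave it alone
Not all that is in view belongs to the job. Leave any turquoise look-alike of the bin_yellow alone. Of the things that look like the plate_red, take the one that is farthest to the robot's right at the start.

How it is judged (in metres and radians):
At the end, for the whole second after the job is handed in: Each of the four bins stands upright on the plate of its own colour, its centre within 14 mm of the plate's centre and its length within 0.22 rad (12 degrees) of the plate's length, either way round, released and at rest (horizontal distance between bin_red and plate_red below 0.014 m and angle between the x axis of bin_red and the x axis of plate_red, either way round below 0.22 rad and angle between each of bin_red, bin_blue, bin_yellow, bin_green's own z axis and vertical below 0.08 rad and height (world z) of bin_red between 0.003 and 0.012 m and linear speed of each of bin_red, bin_blue, bin_yellow, bin_green below 0.02 m/s and contact force between each of bin_red, bin_blue, bin_yellow, bin_green and the fingers below 0.1 N and horizontal distance between bin_blue and plate_blue below 0.014 m and angle between the x axis of bin_blue and the x axis of plate_blue, either way round below 0.22 rad and height (world z) of bin_blue between 0.003 and 0.012 m and horizontal distance between bin_yellow and plate_yellow below 0.014 m and angle between the x axis of bin_yellow and the x axis of plate_yellow, either way round below 0.22 rad and height (world z) of bin_yellow between 0.003 and 0.012 m and horizontal distance between bin_green and plate_green below 0.014 m and angle between the x axis of bin_green and the x axis of plate_green, either way round below 0.22 rad and height (world z) of bin_green between 0.003 and 0.012 m); the robot touches nothing.
It fails at once if a bin is set down on the bare bench (height (world z) of any of bin_red, bin_blue, bin_yellow, bin_green below 0.003 m).
It fails at once if a bin is tipped by more than about 29 degrees (angle between any of bin_red, bin_blue, bin_yellow, bin_green's own z axis and vertical above 0.5 rad).
It fails at once if the spray can is moved by more than 30 mm (distance of spray_can from where it was at the start of the episode above 0.03 m).
It also fails if it takes over 134 s, if anything falls off the work surface, if the arm or the gripper's body presses on something with over 40 N, if the wrist force passes 120 N, or if a joint passes its speed limit or range.

## Working session

There is one attempt and no reset: what is moved stays moved. The work goes in short steps, Python scripts to look and compute and a tool call to move; the robot and the scene stay as the last step left them, time stands still between calls to the robot, and variables do not carry over. Pictures are saved under pics/ and viewed, at most 14 in all, crops included, and the job is handed in when it is done.

Besides the shell and the picture viewer there is one more tool, called as a command line: name --pt "numbers of a row" for each row, then --argument value for the rest. move_arm: Moves the arm, as the interface text tells. Its arguments: {"type":"object","properties":{"steps":{"type":"array"}},"required":["steps"]}

```bash
mkdir -p pics; cat > h.py <<'E'
import numpy as np, cv2
from scipy.spatial.transform import Rotation as R
from cell import telemetry, eyes, ctrl, finder
def rot(a):
    a=np.array(a,float)
    if a.shape==(3,3): return a
    return R.from_euler('xyz',a).as_matrix() if a.size==3 else R.from_quat(a).as_matrix()
def cloud(cam):
    c=eyes.calibration(cam); im,d=eyes.get_image(cam)
    K=np.array([[c['fx'],0,c['cx']],[0,c['fy'],c['cy']],[0,0,1.]])
    v,u=np.mgrid[:384,:512]
    p=cv2.undistortPoints(np.stack([u.ravel(),v.ravel()],1).astype(np.float64)[:,None],K,np.array(c['distortion'],float))[:,0]
    P=np.c_[p,np.ones(len(p))]*d.reshape(-1,1)
    W=P@rot(c['attitude']).T+np.array(c['position'])
    W[d.ravel()==0]=np.nan
    return im,W.reshape(384,512,3),c
E
python3 - <<'E'
from h import *
s=telemetry.read_state();print(s)
for n in ['scene','side']:
    im,W,c=cloud(n);cv2.imwrite(f'pics/{n}0.png',im);np.save(f'{n}0.npy',W);print(n,c)
    for o in ['bin_red','bin_blue','bin_yellow','bin_green','plate_red','plate_blue','plate_yellow','plate_green','plate_white','spray_can']:
        for r in finder.cut_out(n,o):
            m=r['mask']; Q=W[m];Q=Q[~np.isnan(Q[:,0])]
            if len(Q)<10: continue
            vs=np.argwhere(m).mean(0)
            print(o,round(r['confidence'],2),m.sum(),vs[::-1].round(),np.median(Q,0).round(),Q.min(0).round(),Q.max(0).round())
E
```

```text
{'clock': 0.0, 'qpos': array([ 1.03520781,  0.62935351,  0.03843035,  1.51840256, -0.02700052,
        0.99630449, -0.02000959]), 'qd': array([ 2.07280940e-04,  6.84926200e-04, -5.43310940e-05, -1.16716107e-04,
       -6.13203415e-04,  1.27017545e-03, -8.33474910e-04]), 'tau': array([-8.93617766e-05, -5.63389349e+01,  1.22642655e+00, -1.93441540e+01,
        1.10648770e-02,  1.05582591e-02,  2.10607664e-05]), 'eef_pos': array([ 293.99137574, -578.98828437,  230.37305157]), 'tool_rot': array([-3.13964251e+00,  1.97285694e-05,  4.69787270e-01]), 'force': array([ 0.57800761,  0.45493135, -1.02352891]), 'torque': array([0.039032  , 0.04321438, 0.01811478]), 'gripper_force': 0.0, 'width': 85.51048451698756}
scene {'fx': 494.6072828879808, 'fy': 494.6072828879808, 'cx': 260.694137508627, 'cy': 187.96925098859433, 'distortion': array([0.03228366, 0.        , 0.        , 0.        , 0.        ]), 'position': array([1102.53494238, -514.08550958, 1346.69065515]), 'attitude': array([-2.59245793,  0.01085845,  0.78547036])}
bin_red 0.9 554 [272. 219.] [627. -10.  37.] [585. -38.   6.] [666.  23.
[... 2191 characters left out ...]
27.  53.]
plate_red 0.58 1295 [183. 313.] [606. 457.   7.] [543. 400.  -3.] [670. 510.  15.]
plate_blue 0.57 259 [254. 158.] [ 596. -199.    6.] [ 557. -256.   -4.] [ 683. -169.   15.]
plate_yellow 0.5 201 [231. 198.] [622.  23.   6.] [566. -49.  -0.] [678.  45.  16.]
plate_green 0.59 369 [273. 241.] [458. 165.   8.] [382.  78.  -1.] [507. 199.  14.]
plate_white 0.79 584 [300. 179.] [ 432. -135.    6.] [ 374. -191.   -1.] [491. -88.  13.]
plate_white 0.28 639 [277. 232.] [441. 157.  39.] [400.  70.  -2.] [494. 183.  54.]
spray_can 0.84 1218 [264. 282.] [419. 392. 112.] [395. 201.  -1.] [476. 402. 166.]
spray_can 0.36 163 [253. 158.] [ 597. -199.    6.] [ 558. -253.    0.] [ 678. -170.   12.]
```

```bash
cat >> h.py <<'E'
def rect(P,n=3):
    P=P.astype(np.float32); lo,hi=None,None
    (c,s,a)=cv2.minAreaRect(P)
    # robust: percentile extents over orientations
    best=None
    for t in np.radians(np.arange(0,180,.5)):
        u=P@[np.cos(t),np.sin(t)];v=P@[-np.sin(t),np.cos(t)]
        a0,a1=np.percentile(u,[n,100-n]);b0,b1=np.percentile(v,[n,100-n])
        A=(a1-a0)*(b1-b0)
        if a1-a0>=b1-b0 and (best is None or A<best[0]): best=(A,t,(a0+a1)/2,(b0+b1)/2,a1-a0,b1-b0)
    A,t,u,v,l,w=best
    d=np.degrees(t); d=(d+90)%180-90
    return np.round([u*np.cos(t)-v*np.sin(t),u*np.sin(t)+v*np.cos(t),d,l,w],1)
E
python3 - <<'E'
from h import *
S=[np.load(f'{n}0.npy').reshape(-1,3) for n in('scene','side')]
T=dict(red_on_yel=(625,-3),blue_on_grn=(442,145),yel_on_blu=(624,-225),grn_on_red=(615,288),white=(437,-139),decoyplate=(607,455))
for k,c in T.items():
    for nm,C in [('scene',S[0]),('side',S[1]),('both',np.vstack(S))]:
        C=C[np.hypot(C[:,0]-c[0],C[:,1]-c[1])<78]
        b=C[(C[:,2]>44)&(C[:,2]<54)][:,:2]; p=C[(C[:,2]>2.5)&(C[:,2]<10)][:,:2]
        print(k,nm,rect(b,1) if len(b)>30 else '',rect(p,1), 'z',len(b))
E
```

```text
red_on_yel scene [624.8  -7.5   6.   76.5  53.1] [626.5  -2.8 -76.5 142.1 141.3] z 135
red_on_yel side [623.6  -7.3   6.   75.8  57.8] [625.6  12.    7.5 138.2 113.7] z 108
red_on_yel both [624.4  -7.1   5.5  77.1  57. ] [626.8  -1.2  12.  141.7 139.8] z 243
blue_on_grn scene [442.  145.9  14.5  76.9  54.6] [445.2 142.9 -10.  140.9 137.7] z 110
blue_on_grn side [441.  145.3  13.   75.4  56.8] [440.9 148.9   4.5 145.9 127. ] z 181
blue_on_grn both [441.8 145.7  15.   77.1  55.7] [442.4 145.4 -13.  144.8 136.1] z 291
yel_on_blu scene [ 623.1 -229.9   17.5   75.7   52.6] [ 626.4 -223.8  -35.5  133.1  132.8] z 121
yel_on_blu side [ 619.6 -226.    16.    75.4   55.8] [ 622.3 -210.5    3.5  141.1  113.4] z 85
yel_on_blu both [ 621.4 -227.5   16.5   77.2   58.2] [ 624.4 -222.7   36.   138.9  135.5] z 206
grn_on_red scene [614.6 287.5 -15.5  78.   53.7] [616.1 287.3  15.5 144.2 137.2] z 114
grn_on_red side [614.2 287.  -16.   77.4  55.6] [612.2 292.4  30.5 145.1 137.2] z 214
grn_on_red both [614.3 287.  -15.5  77.6  55.1] [614.6 289.1  12.5 145.  141.9] z 328
white scene  [ 438.2 -135.2  -15.   140.3  128.6] z 0
white side  [ 433.7 -141.8   63.5  131.6  131.3] z 0
white both  [ 437.5 -139.5   49.   136.2  134.5] z 0
decoyplate scene  [607.7 453.  -63.  138.7 133.9] z 0
decoyplate side  [605.9 453.3  42.  136.1 132. ] z 0
decoyplate both  [607.4 452.9   8.5 136.9 135.6] z 0
```

View pics/scene0.png

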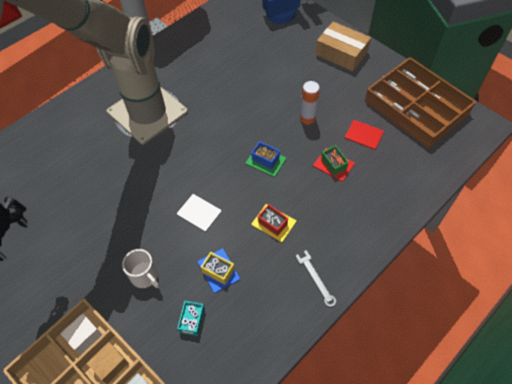

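The picture shows red on yellow (272,222), blue on green (265,158), yellow on blue (218,268) and green on the right-hand red plate (334,161). White is empty at (199,212). The red look-alike is at (364,134), the turquoise one at (191,318) and the can at (310,102).

```bash
cat >> h.py <<'E'
COL=dict(red=(0,8,150),yellow=(27,10,120),green=(60,18,90),blue=(113,14,100),white=(0,0,0))
def colmask(im,k):
    H=cv2.cvtColor(im,cv2.COLOR_BGR2HSV).astype(int)
    if k=='white': return (H[...,1]<50)&(H[...,2]>150)
    h,t,s=COL[k]; d=abs(H[...,0]-h); d=np.minimum(d,180-d)
    return (d<t)&(H[...,1]>s)&(H[...,2]>40)
def fitrect(P,L,Wd,c0):
    # smallest-cost fixed-size rectangle: penalise points outside it and (symmetrically) uncentred extents
    from scipy.optimize import minimize
    def f(x):
        t=x[2];q=P-x[:2];u=abs(q@[np.cos(t),np.sin(t)])-L/2;v=abs(q@[-np.sin(t),np.cos(t)])-Wd/2
        return np.mean(np.minimum(np.maximum(u,0),10)+np.minimum(np.maximum(v,0),10))+0*t
    best=min((minimize(f,[*c0,t],method='Nelder-Mead',options=dict(initial_simplex=[[c0[0],c0[1],t],[c0[0]+6,c0[1],t],[c0[0],c0[1]+6,t],[c0[0],c0[1],t+.15]])) for t in np.radians(np.arange(-90,90,15))),key=lambda r:r.fun)
    return np.round([best.x[0],best.x[1],(np.degrees(best.x[2])+90)%180-90,best.fun],2)
E
python3 - <<'E'
from h import *
T=dict(yellow=(625,-3),green=(442,145),blue=(624,-225),red=(615,288),white=(437,-139))
A={k:[] for k in T}
for n in('scene','side'):
    W=np.load(f'{n}0.npy');im=cv2.imread(f'pics/{n}0.png')
    for k,c in T.items():
        m=colmask(im,k)&(np.hypot(W[...,0]-c[0],W[...,1]-c[1])<80)&(W[...,2]<13)
        A[k].append(W[m][:,:2])
for k in T:
    for nm,P in (('scene',A[k][0]),('side',A[k][1]),('both',np.vstack(A[k]))):
        print(k,nm,len(P),rect(P,1),fitrect(P,110,84,P.mean(0)))
E
```

```text
yellow scene 343 [625.7  -3.3  13.5 110.6  84.7] [ 6.258e+02 -3.530e+00  1.310e+01  5.000e-02]
yellow side 355 [625.1  -4.3  14.  111.9  92.8] [ 6.2423e+02 -7.1000e-01  1.2140e+01  2.4000e-01]
yellow both 698 [625.   -2.5  12.5 111.6  87.5] [ 6.2521e+02 -2.4900e+00  1.2220e+01  1.7000e-01]
green scene 299 [446.9 141.9  18.5 111.3  83.2] [4.4682e+02 1.4248e+02 1.6840e+01 5.0000e-02]
green side 339 [445.3 143.4  16.5 111.3  85.9] [4.4491e+02 1.4408e+02 1.6450e+01 9.0000e-02]
green both 638 [445.7 143.2  17.  111.   86.1] [4.4574e+02 1.4344e+02 1.6580e+01 9.0000e-02]
blue scene 437 [ 618.  -224.4  -17.   115.9   86.7] [ 6.1904e+02 -2.2522e+02 -1.6540e+01  3.0000e-01]
blue side 247 [ 620.7 -229.1  -12.5  118.6   97.5] [ 618.93 -224.21  -14.71    0.69]
blue both 684 [ 619.  -227.3  -15.5  118.1   91.4] [ 6.1894e+02 -2.2495e+02 -1.5960e+01  4.5000e-01]
red scene 276 [616.3 286.   14.5 109.5  80.4] [6.1638e+02 2.8713e+02 1.1980e+01 1.0000e-02]
red side 377 [613.2 291.7  13.5 109.9  79.6] [6.1388e+02 2.8947e+02 1.2040e+01 2.0000e-02]
red both 653 [614.6 288.6  12.  109.7  84.7] [6.1447e+02 2.8876e+02 1.1520e+01 4.0000e-02]
white scene 889 [ 435.3 -138.5   11.5  109.2   85.1] [ 4.3508e+02 -1.3879e+02  1.2150e+01  5.0000e-02]
white side 612 [ 436.2 -144.5   12.   110.4   96.8] [ 435.44 -141.88   11.05    0.49]
white both 1501 [ 436.  -143.    13.   109.7   94.4] [ 4.3522e+02 -1.3972e+02  1.2000e+01  2.5000e-01]
```

move_arm --pt "0 0 -1.5 0.0236 0.0409 -0.006 0.085" --pt "0 0 -1.5 0.0236 0.0409 -0.006 0.085" --pt "0 0 -1.5 0.0236 0.0409 -0.006 0.085" --pt "0 0 -1.5 0.0236 0.0409 -0.006 0.085" --pt "0 0 -1.5 0.0236 0.0409 -0.006 0.085"

```text
clock: 1.6
eef_pos: [413.1, -373.5, 201.3]
tool_rot: [3.141, -0.001, 0.337]
force: [1.5, 0.7, 0.4]
width: 85.1
gripper_force: 0.0
```

move_arm --pt "0 0 -1.5 0.0236 0.0409 -0.006 0.085" --pt "0 0 -1.5 0.0236 0.0409 -0.006 0.085" --pt "0 0 -1.5 0.0236 0.0409 -0.006 0.085" --pt "0 0 -1.5 0.0236 0.0409 -0.006 0.085" --pt "0 0 -1.5 0.0236 0.0409 -0.006 0.085"

```text
clock: 2.1
eef_pos: [531.3, -168.9, 171.4]
tool_rot: [3.141, -0.001, 0.207]
force: [0.7, 0.3, 0.4]
width: 84.9
gripper_force: 0.0
```

move_arm --pt "0 0 -1.5 0.0236 0.0409 -0.006 0.085" --pt "0 0 -1.5 0.0236 0.0409 -0.006 0.085" --pt "0 0 -1.5 0.0236 0.0409 -0.006 0.085" --pt "0 0 -1.5 0.0236 0.0409 -0.006 0.085" --pt "0 0 0 0 0 0 0.085"

```text
clock: 2.6
eef_pos: [627.4, 3.3, 146.2]
tool_rot: [-3.136, -0.002, 0.114]
force: [0.8, 0.1, -0.3]
width: 85.2
gripper_force: 0.0
```

```bash
cat >> h.py <<'E'
def look(binc=None,platec=None,cams=('wrist',),r=80):
    s=telemetry.read_state(); print(s['clock'],s['eef_pos'].round(1),np.degrees(s['tool_rot']).round(1),s['width'].round(1))
    for cam in cams:
        im,W,c=cloud(cam)
        ok=lambda p:np.hypot(W[...,0]-p[0],W[...,1]-p[1])<r
        if binc is not None:
            P=W[ok(binc)&(W[...,2]>43)&(W[...,2]<54)][:,:2]
            if len(P)>30: print(cam,'bin',len(P),rect(P,1))
        if platec is not None:
            k,p=platec[0],platec[1:]
            P=W[ok(p)&colmask(im,k)&(W[...,2]<13)][:,:2]
            if len(P)>2500: P=P[::len(P)//2500]
            if len(P)>30: print(cam,'plate',len(P),rect(P,1),fitrect(P,110,84,P.mean(0)))
    return im,W
E
python3 - <<'E'
from h import *
im,W=look((625,-7),('yellow',625,-3)); cv2.imwrite('pics/w1.png',im)
E
```

```text
Traceback (most recent call last):
  File "h.py", line 45, in look
    s=telemetry.read_state(); print(s['clock'],s['eef_pos'].round(1),np.degrees(s['tool_rot']).round(1),s['width'].round(1))
                                                                                                        ^^^^^^^^^^^^^^^^
AttributeError: 'float' object has no attribute 'round'
```

```bash
sed -i "s/,s\['width'\].round(1))/,round(s['width'],1))/" h.py
python3 - <<'E'
from h import *
im,W=look((625,-7),('yellow',625,-3)); cv2.imwrite('pics/w1.png',im)
E
```

```text
2.6 [627.4   3.3 146.2] [-1.797e+02 -1.000e-01  6.500e+00] 85.2
wrist bin 1941 [625.3  -6.5   6.5  75.9  51.7]
wrist plate 4925 [626.   -1.7  12.5 107.5  83.5] [ 6.2496e+02 -1.8300e+00  1.2170e+01  1.0000e-02]
```

View pics/w1.png

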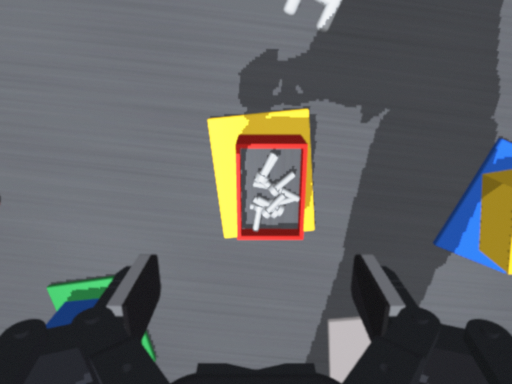

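The wrist view shows the red bin at (270,190) on yellow, lined up with the fingers, and it agrees with the scene estimate. Next is the grasp.

move_arm --pt "0 0 0 -0.0022 -0.0098 -0.04 0.085" --pt "0 0 0 0 0 -0.04 0.085" --pt "0 0 0 0 0 -0.035 0.085" --pt "0 0 0 0 0 -0.015 0.085" --pt "0 0 0 0 0 0 0.085"

```text
clock: 3.15
eef_pos: [620.7, -17.8, 15.6]
tool_rot: [3.142, 0.004, 0.102]
force: [0.2, 0.6, -0.4]
width: 85.0
gripper_force: 0.0
```

move_arm --pt "0 0 0 0 0 0 0.03" --pt "0 0 0 0 0 0 0.03" --pt "0 0 0 0 0 0 0.03" --pt "0 0 0 0 0 0 0.03" --pt "0 0 0 0 0 0 0.03"

```text
clock: 3.65
eef_pos: [624.4, -14.4, 20.2]
tool_rot: [-3.139, -0.005, 0.105]
force: [-1.6, 4.3, 6.5]
width: 51.1
gripper_force: 64.8
```

move_arm --pt "0 0 0 0 0 0.02 0.03" --pt "0 0 0 0 0 0.03 0.03" --pt "0 0 0 0 0 0.03 0.03" --pt "0 0 0 0 0 0.02 0.03" --pt "0 0 0 0 0 0 0.03"

```text
clock: 4.15
eef_pos: [625.2, -17.3, 121.5]
tool_rot: [3.14, -0.008, 0.103]
force: [0.9, -1.0, -4.2]
width: 50.8
gripper_force: 64.3
```

move_arm --pt "0 0 0 0 0 0 0.03" --pt "0 0 0 0 0 0 0.03"

```text
clock: 4.35
eef_pos: [621.3, -16.8, 116.2]
tool_rot: [-3.141, 0.002, 0.103]
force: [-0.2, -0.3, -4.6]
width: 50.6
gripper_force: 64.2
```

```bash
cat >> h.py <<'E'
def held():
    s=telemetry.read_state(); im,W,c=cloud('wrist')
    p=s['eef_pos']
    m=(np.hypot(W[...,0]-p[0],W[...,1]-p[1])<60)&(W[...,2]>p[2]+10)&(W[...,2]<p[2]+45)
    print(s['clock'],p.round(1),np.degrees(s['tool_rot']).round(1),round(s['width'],1))
    return im,W,m
E
python3 - <<'E'
from h import *
im,W,m=held(); cv2.imwrite('pics/w2.png',im)
P=W[m&colmask(im,'red')]
z=np.percentile(P[:,2],95);print(len(P),z,rect(P[P[:,2]>z-5][:,:2],1))
E
```

```text
4.35 [621.3 -16.8 116.2] [-1.8e+02  1.0e-01  5.9e+00] 50.6
9654 144.95081579029159 [623.9 -15.5   6.   75.9  51.4]
```

View pics/w2.png

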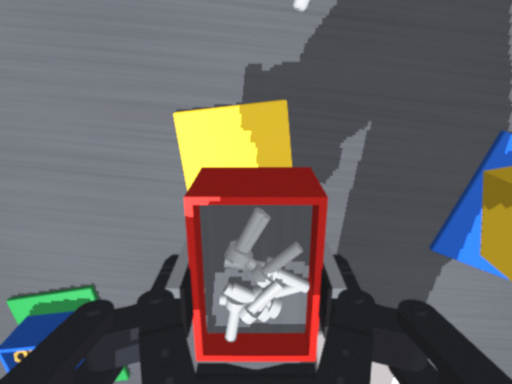

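The red bin is held level at (255,270), with its centre about 1 mm from the TCP. I'm carrying it to the white plate.

move_arm --pt "0 0 1 -0.0315 -0.0205 0 0.03" --pt "0 0 1 -0.0315 -0.0205 0 0.03" --pt "0 0 1 -0.0315 -0.0205 0 0.03" --pt "0 0 1 -0.0315 -0.0205 0 0.03" --pt "0 0 1 -0.0315 -0.0205 0 0.03"

```text
clock: 4.9
eef_pos: [463.2, -119.9, 116.5]
tool_rot: [-3.141, 0.002, 0.191]
force: [-0.2, -0.4, -4.5]
width: 51.2
gripper_force: 64.1
```

move_arm --pt "0 0 1 -0.031 -0.0205 0 0.03" --pt "0 0 0 0 0 -0.03 0.03" --pt "0 0 0 0 0 -0.03 0.03" --pt "0 0 0 0 0 -0.02 0.03" --pt "0 0 0 0 0 0 0.03"

```text
clock: 5.4
eef_pos: [431.3, -139.1, 34.6]
tool_rot: [-3.138, 0.007, 0.208]
force: [-0.8, -0.2, -3.1]
width: 51.0
gripper_force: 64.9
```

move_arm --pt "0 0 0 0 0 -0.01 0.03" --pt "0 0 0 0 0 -0.005 0.03" --pt "0 0 0 0 0 -0.003 0.03" --pt "0 0 0 0 0 0 0.03" --pt "0 0 0 0 0 0 0.03"

```text
clock: 5.9
eef_pos: [434.3, -139.4, 23.2]
tool_rot: [-3.139, 0.002, 0.208]
force: [-0.3, 0.3, -3.6]
width: 51.1
gripper_force: 65.1
```

move_arm --pt "0 0 0 0 0 -0.002 0.03" --pt "0 0 0 0 0 -0.001 0.03" --pt "0 0 0 0 0 0 0.03"

```text
clock: 6.2
eef_pos: [434.1, -139.4, 20.3]
tool_rot: [-3.139, 0.002, 0.208]
force: [-0.9, 0.4, -0.6]
width: 50.8
gripper_force: 65.8
```

move_arm --pt "0 0 0 0 0 0 0.085" --pt "0 0 0 0 0 0 0.085" --pt "0 0 0 0 0 0 0.085" --pt "0 0 0 0 0 0 0.085" --pt "0 0 0 0 0 0.02 0.085"

```text
clock: 6.7
eef_pos: [432.4, -139.0, 38.6]
tool_rot: [-3.137, 0.006, 0.207]
force: [-0.2, -0.9, 0.3]
width: 85.4
gripper_force: 0.0
```

move_arm --pt "0 0 0 0 0 0.04 0.085" --pt "0 0 0 0 0 0.04 0.085" --pt "0 0 0 0 0 0 0.085" --pt "0 0 0 0 0 0 0.085" --pt "0 0 0 0 0 0 0.085"

```text
clock: 7.2
eef_pos: [433.1, -138.8, 119.1]
tool_rot: [-3.138, 0.004, 0.208]
force: [0.7, 0.4, -0.6]
width: 85.0
gripper_force: 0.0
```

```bash
python3 - <<'E'
from h import *
look((436,-139),('white',436,-139),('wrist','scene'))
look((622,-228),None,('scene','side'))
E
```

```text
7.2 [ 433.1 -138.8  119.1] [-179.8    0.2   11.9] 85.0
wrist bin 2525 [ 436.2 -137.9   12.    76.    51.7]
wrist plate 2743 [ 436.1 -137.6   12.5  107.1   84.2] [ 4.3514e+02 -1.3784e+02  1.2400e+01  1.0000e-02]
scene bin 147 [ 436.3 -138.4   11.    78.1   54.1]
scene plate 114 [ 437.9 -137.1   12.5  103.6   82.6] [ 439.22 -136.57   14.63    0.  ]
7.3 [ 432.8 -139.   118.8] [-179.8    0.3   11.9] 85.3
scene bin 145 [ 623.2 -229.5   15.5   75.9   52.7]
side bin 94 [ 619.5 -225.3   17.5   75.3   57.5]
```

move_arm --pt "0 0 0.8 0.0316 -0.0149 0 0.085" --pt "0 0 0.8 0.0316 -0.0149 0 0.085" --pt "0 0 0.8 0.0316 -0.0149 0 0.085" --pt "0 0 0.8 0.0316 -0.0149 0 0.085" --pt "0 0 0.8 0.0316 -0.0149 0 0.085"

```text
clock: 7.9
eef_pos: [592.3, -214.3, 118.7]
tool_rot: [-3.138, 0.004, 0.278]
force: [-0.4, 0.0, 0.3]
width: 85.1
gripper_force: 0.0
```

move_arm --pt "0 0 0.8 0.0315 -0.015 0.01 0.085" --pt "0 0 0 0 0 0 0.085" --pt "0 0 0 0 0 0 0.085" --pt "0 0 0 0 0 0 0.085" --pt "0 0 0 0 0 0 0.085"

```text
clock: 8.4
eef_pos: [621.9, -228.1, 129.2]
tool_rot: [-3.137, 0.004, 0.291]
force: [-0.2, 0.2, 0.4]
width: 85.2
gripper_force: 0.0
```

```bash
python3 - <<'E'
from h import *
look((622,-228),('blue',620,-225),('wrist',))
E
```

```text
8.4 [ 621.9 -228.1  129.2] [-179.7    0.3   16.7] 85.2
wrist bin 2414 [ 621.7 -227.4   16.5   75.9   51.7]
wrist plate 2687 [ 619.4 -224.4  -16.5  109.3   83.5] [ 6.1909e+02 -2.2452e+02 -1.5870e+01  2.0000e-02]
```

move_arm --pt "0 0 0 0 0.001 -0.035 0.085" --pt "0 0 0 0 0 -0.04 0.085" --pt "0 0 0 0 0 -0.024 0.085" --pt "0 0 0 0 0 -0.01 0.085" --pt "0 0 0 0 0 0 0.085"

```text
clock: 8.95
eef_pos: [622.1, -227.3, 19.6]
tool_rot: [-3.137, 0.005, 0.291]
force: [0.2, 0.6, -0.3]
width: 85.0
gripper_force: 0.0
```

move_arm --pt "0 0 0 0 0 0 0.085" --pt "0 0 0 0 0 0 0.03" --pt "0 0 0 0 0 0 0.03" --pt "0 0 0 0 0 0 0.03" --pt "0 0 0 0 0 0 0.03"

```text
clock: 9.45
eef_pos: [624.1, -228.1, 22.3]
tool_rot: [-3.14, 0.001, 0.292]
force: [-0.5, 1.0, 6.4]
width: 50.7
gripper_force: 64.8
```

move_arm --pt "0 0 0 0 0 0.02 0.03" --pt "0 0 0 0 0 0.03 0.03" --pt "0 0 0 0 0 0.03 0.03" --pt "0 0 0 0 0 0.02 0.03" --pt "0 0 0 0 0 0 0.03"

```text
clock: 9.95
eef_pos: [625.1, -228.9, 124.0]
tool_rot: [3.141, -0.002, 0.292]
force: [0.8, 0.5, -1.7]
width: 50.5
gripper_force: 63.9
```

move_arm --pt "0 0 0 0 0 0 0.03" --pt "0 0 0 0 0 0 0.03"

```text
clock: 10.15
eef_pos: [622.1, -227.1, 119.1]
tool_rot: [-3.137, 0.005, 0.292]
force: [-0.3, -0.3, -2.2]
width: 50.9
gripper_force: 63.9
```

```bash
cat >> h.py <<'E'
def heldbin(k):
    im,W,m=held(); P=W[m&colmask(im,k)]
    z=np.percentile(P[:,2],95);print(len(P),round(z,1),rect(P[P[:,2]>z-5][:,:2],1))
E
python3 - <<'E'
from h import *
heldbin('yellow')
E
```

```text
10.15 [ 622.1 -227.1  119.1] [-179.7    0.3   16.7] 50.9
9445 145.7 [ 620.4 -226.7   16.5   75.7   51.6]
```

move_arm --pt "0 0 -0.7 0.0006 0.0375 0 0.03" --pt "0 0 -0.7 0.0006 0.0375 0 0.03" --pt "0 0 -0.7 0.0006 0.0375 0 0.03" --pt "0 0 -0.7 0.0006 0.0375 0 0.03" --pt "0 0 -0.7 0.0006 0.0375 0 0.03"

```text
clock: 10.7
eef_pos: [625.3, -38.8, 119.4]
tool_rot: [-3.138, 0.005, 0.23]
force: [1.1, -1.1, -2.6]
width: 50.9
gripper_force: 63.7
```

move_arm --pt "0 0 -0.7 0.0005 0.0375 0 0.03" --pt "0 0 0 0 0 -0.03 0.03" --pt "0 0 0 0 0 -0.03 0.03" --pt "0 0 0 0 0 -0.02 0.03" --pt "0 0 0 0 0 -0.01 0.03"

```text
clock: 11.2
eef_pos: [624.5, -2.5, 27.5]
tool_rot: [-3.138, 0.008, 0.218]
force: [-0.5, -0.4, -1.8]
width: 50.9
gripper_force: 63.8
```

move_arm --pt "0 0 0 0 0 -0.006 0.03" --pt "0 0 0 0 0 -0.003 0.03" --pt "0 0 0 0 0 -0.001 0.03" --pt "0 0 0 0 0 0 0.03" --pt "0 0 0 0 0 0 0.03"

```text
clock: 11.7
eef_pos: [626.0, -3.1, 22.4]
tool_rot: [-3.138, 0.004, 0.218]
force: [-4.0, 0.7, 5.4]
width: 51.4
gripper_force: 64.7
```

move_arm --pt "0 0 0 0 0 0 0.085" --pt "0 0 0 0 0 0 0.085" --pt "0 0 0 0 0 0 0.085" --pt "0 0 0 0 0 0 0.085" --pt "0 0 0 0 0 0.02 0.085"

```text
clock: 12.2
eef_pos: [624.8, -2.5, 38.8]
tool_rot: [-3.137, 0.007, 0.218]
force: [-0.2, 0.6, 0.0]
width: 84.9
gripper_force: 0.0
```

move_arm --pt "0 0 0 0 0 0.04 0.085" --pt "0 0 0 0 0 0.04 0.085" --pt "0 0 0 0 0 0 0.085" --pt "0 0 0 0 0 0 0.085" --pt "0 0 0 0 0 0 0.085"

```text
clock: 12.7
eef_pos: [625.8, -2.4, 119.7]
tool_rot: [-3.138, 0.005, 0.218]
force: [0.7, -0.4, -0.1]
width: 84.9
gripper_force: 0.0
```

```bash
python3 - <<'E'
from h import *
look((625,-2),('yellow',625,-2),('wrist',))
E
```

```text
12.7 [625.8  -2.4 119.7] [-179.8    0.3   12.5] 84.9
wrist bin 2604 [624.   -2.5  11.5  76.1  51.7]
wrist plate 2956 [626.   -1.6  12.  107.5  83.3] [ 6.2496e+02 -1.8800e+00  1.2140e+01  1.0000e-02]
```

move_arm --pt "0 0 0.4 -0.0307 0.0247 0 0.085" --pt "0 0 0.4 -0.0307 0.0247 0 0.085" --pt "0 0 0.4 -0.0307 0.0247 0 0.085" --pt "0 0 0.4 -0.0307 0.0247 0 0.085" --pt "0 0 0.4 -0.0307 0.0247 0 0.085"

```text
clock: 13.25
eef_pos: [471.1, 121.3, 119.7]
tool_rot: [-3.139, 0.005, 0.253]
force: [0.8, -0.0, -0.6]
width: 84.9
gripper_force: 0.0
```

move_arm --pt "0 0 0 -0.0305 0.0245 0.01 0.085" --pt "0 0 0 0 0 0 0.085" --pt "0 0 0 0 0 0 0.085" --pt "0 0 0 0 0 0 0.085" --pt "0 0 0 0 0 0 0.085"

```text
clock: 13.75
eef_pos: [443.6, 144.1, 130.4]
tool_rot: [-3.14, 0.003, 0.251]
force: [0.8, 0.8, -1.1]
width: 84.8
gripper_force: 0.0
```

```bash
python3 - <<'E'
from h import *
look((441,145),('green',446,143),('wrist',))
E
```

```text
13.75 [443.6 144.1 130.4] [-179.9    0.2   14.4] 84.8
wrist bin 2089 [441.6 147.4  14.5  76.2  51.7]
wrist plate 2734 [447.  145.1  16.  107.   83.2] [4.4573e+02 1.4467e+02 1.6310e+01 1.0000e-02]
```

move_arm --pt "0 0 0 -0.002 0.003 -0.035 0.085" --pt "0 0 0 0 0 -0.04 0.085" --pt "0 0 0 0 0 -0.025 0.085" --pt "0 0 0 0 0 -0.01 0.085" --pt "0 0 0 0 0 0 0.085"

```text
clock: 14.3
eef_pos: [440.5, 147.1, 19.7]
tool_rot: [-3.139, 0.005, 0.251]
force: [0.0, -0.5, 0.2]
width: 85.5
gripper_force: 0.0
```

move_arm --pt "0 0 0 0 0 0 0.085" --pt "0 0 0 0 0 0 0.03" --pt "0 0 0 0 0 0 0.03" --pt "0 0 0 0 0 0 0.03" --pt "0 0 0 0 0 0 0.03"

```text
clock: 14.8
eef_pos: [441.8, 147.8, 22.1]
tool_rot: [-3.139, 0.0, 0.253]
force: [0.6, -1.3, 7.9]
width: 51.0
gripper_force: 62.3
```

move_arm --pt "0 0 0 0 0 0.02 0.03" --pt "0 0 0 0 0 0.03 0.03" --pt "0 0 0 0 0 0.03 0.03" --pt "0 0 0 0 0 0.03 0.03" --pt "0 0 0 0 0 0.01 0.03"

```text
clock: 15.3
eef_pos: [441.7, 148.7, 143.1]
tool_rot: [-3.138, -0.001, 0.254]
force: [0.5, 0.0, -3.5]
width: 50.7
gripper_force: 65.5
```

move_arm --pt "0 0 0 0 0 0 0.03" --pt "0 0 0 0 0 0 0.03" --pt "0 0 0 0 0 0 0.03"

```text
clock: 15.6
eef_pos: [439.6, 148.0, 139.5]
tool_rot: [-3.139, 0.006, 0.253]
force: [0.3, 0.5, -3.5]
width: 50.6
gripper_force: 65.4
```

```bash
python3 - <<'E'
from h import *
heldbin('blue')
E
```

```text
15.6 [439.6 148.  139.5] [-179.8    0.3   14.5] 50.6
9732 166.4 [439.7 148.9  14.5  75.8  51.7]
```

move_arm --pt "0 0 -2.8 0.0162 -0.0339 0 0.03" --pt "0 0 -2.8 0.0162 -0.0339 0 0.03" --pt "0 0 -2.8 0.0162 -0.0339 0 0.03" --pt "0 0 -2.8 0.0162 -0.0339 0 0.03" --pt "0 0 -2.8 0.0162 -0.0339 0 0.03"

```text
clock: 16.15
eef_pos: [521.5, -22.9, 139.5]
tool_rot: [-3.139, 0.005, 0.006]
force: [0.5, -0.4, -3.6]
width: 51.0
gripper_force: 65.3
```

move_arm --pt "0 0 -2.8 0.0162 -0.0339 0 0.03" --pt "0 0 -2.8 0.0162 -0.0339 0 0.03" --pt "0 0 -2.8 0.0162 -0.0339 0 0.03" --pt "0 0 -2.8 0.0162 -0.0339 0 0.03" --pt "0 0 -2.8 0.0162 -0.0339 0 0.03"

```text
clock: 16.65
eef_pos: [602.3, -192.0, 138.9]
tool_rot: [-3.138, 0.006, -0.238]
force: [1.1, 1.0, -3.8]
width: 50.9
gripper_force: 65.3
```

move_arm --pt "0 0 -2.5 0.0165 -0.0335 0 0.03" --pt "0 0 0 0 0 -0.03 0.03" --pt "0 0 0 0 0 -0.03 0.03" --pt "0 0 0 0 0 -0.03 0.03" --pt "0 0 0 0 0 -0.015 0.03"

```text
clock: 17.15
eef_pos: [616.4, -223.1, 31.2]
tool_rot: [-3.137, 0.01, -0.28]
force: [-0.7, 0.4, -3.9]
width: 50.8
gripper_force: 65.1
```

move_arm --pt "0 0 0 0 0 -0.008 0.03" --pt "0 0 0 0 0 -0.003 0.03" --pt "0 0 0 0 0 -0.002 0.03" --pt "0 0 0 0 0 0 0.03" --pt "0 0 0 0 0 0 0.03"

```text
clock: 17.65
eef_pos: [619.9, -224.6, 23.9]
tool_rot: [-3.139, 0.001, -0.279]
force: [0.2, 0.7, -4.1]
width: 50.9
gripper_force: 65.1
```

move_arm --pt "0 0 0 0 0 -0.002 0.03" --pt "0 0 0 0 0 -0.001 0.03" --pt "0 0 0 0 0 0 0.03"

```text
clock: 17.95
eef_pos: [620.0, -224.6, 22.2]
tool_rot: [-3.138, 0.001, -0.279]
force: [-2.6, 2.4, 9.2]
width: 50.8
gripper_force: 66.7
```

move_arm --pt "0 0 0 0 0 0 0.085" --pt "0 0 0 0 0 0 0.085" --pt "0 0 0 0 0 0 0.085" --pt "0 0 0 0 0 0 0.085" --pt "0 0 0 0 0 0.02 0.085"

```text
clock: 18.45
eef_pos: [617.3, -223.2, 37.4]
tool_rot: [-3.138, 0.008, -0.279]
force: [-1.2, 0.2, -0.3]
width: 85.3
gripper_force: 0.0
```

move_arm --pt "0 0 0 0 0 0.04 0.085" --pt "0 0 0 0 0 0.04 0.085" --pt "0 0 0 0 0 0 0.085" --pt "0 0 0 0 0 0 0.085" --pt "0 0 0 0 0 0 0.085"

```text
clock: 18.95
eef_pos: [618.5, -223.6, 118.6]
tool_rot: [-3.138, 0.005, -0.279]
force: [0.7, 0.8, -0.3]
width: 84.8
gripper_force: 0.0
```

```bash
python3 - <<'E'
from h import *
look((619,-225),('blue',619,-225),('wrist',))
E
```

```text
18.95 [ 618.5 -223.6  118.6] [-179.8    0.3  -16. ] 84.8
wrist bin 2261 [ 619.7 -223.6  -16.    75.9   51.8]
wrist plate 3011 [ 614.2 -223.4  -16.   120.    83.8] [ 6.1913e+02 -2.2484e+02 -1.5930e+01  1.4000e-01]
```

move_arm --pt "0 0 0 0 0.0393 0.01 0.085" --pt "0 0 0 0 0.0393 0 0.085" --pt "0 0 0 0 0.0393 0 0.085" --pt "0 0 0 0 0.0393 0 0.085" --pt "0 0 0 0 0.0393 0 0.085"

```text
clock: 19.5
eef_pos: [618.2, -26.2, 128.3]
tool_rot: [-3.139, 0.005, -0.279]
force: [0.7, 0.1, 0.0]
width: 84.6
gripper_force: 0.0
```

move_arm --pt "0 0 0 -0.001 0.0393 0 0.085" --pt "0 0 0 -0.001 0.0393 0 0.085" --pt "0 0 0 -0.001 0.0393 0 0.085" --pt "0 0 0 -0.001 0.0393 0 0.085" --pt "0 0 0 0 0.0393 0 0.085"

```text
clock: 20.0
eef_pos: [614.0, 170.2, 128.2]
tool_rot: [-3.14, 0.005, -0.279]
force: [0.9, 0.2, 0.2]
width: 85.1
gripper_force: 0.0
```

move_arm --pt "0 0 0 0 0.0393 0 0.085" --pt "0 0 0 0 0.0393 0 0.085" --pt "0 0 0 0 0.0393 0 0.085" --pt "0 0 0 0 0 0 0.085" --pt "0 0 0 0 0 0 0.085"

```text
clock: 20.5
eef_pos: [614.0, 287.5, 127.9]
tool_rot: [-3.141, 0.005, -0.276]
force: [-0.4, -0.8, -0.4]
width: 85.2
gripper_force: 0.0
```

move_arm --pt "0 0 0 0 0 0 0.085" --pt "0 0 0 0 0 0 0.085"

```text
clock: 20.7
eef_pos: [615.4, 284.3, 129.5]
tool_rot: [-3.14, 0.003, -0.282]
force: [0.1, -0.5, -0.4]
width: 84.9
gripper_force: 0.0
```

```bash
python3 - <<'E'
from h import *
look((614,287),('red',615,288),('wrist',))
E
```

```text
20.7 [615.4 284.3 129.5] [-179.9    0.2  -16.2] 84.9
wrist bin 2271 [615.3 289.  -16.   75.7  51.7]
wrist plate 2550 [615.5 289.7  11.5 108.1  82.5] [615.05 289.63  10.75   0.  ]
```

move_arm --pt "0 0 0 0 0.002 -0.035 0.085" --pt "0 0 0 0 0 -0.04 0.085" --pt "0 0 0 0 0 -0.024 0.085" --pt "0 0 0 0 0 -0.01 0.085" --pt "0 0 0 0 0 0 0.085"

```text
clock: 21.25
eef_pos: [614.7, 287.4, 19.7]
tool_rot: [-3.14, 0.005, -0.28]
force: [0.8, 0.3, 0.1]
width: 85.1
gripper_force: 0.0
```

move_arm --pt "0 0 0 0 0 0 0.085" --pt "0 0 0 0 0 0 0.03" --pt "0 0 0 0 0 0 0.03" --pt "0 0 0 0 0 0 0.03" --pt "0 0 0 0 0 0 0.03"

```text
clock: 21.75
eef_pos: [616.2, 288.7, 22.5]
tool_rot: [-3.137, 0.001, -0.279]
force: [0.1, -0.7, 6.5]
width: 50.9
gripper_force: 65.3
```

move_arm --pt "0 0 0 0 0 0.02 0.03" --pt "0 0 0 0 0 0.03 0.03" --pt "0 0 0 0 0 0.03 0.03" --pt "0 0 0 0 0 0.02 0.03" --pt "0 0 0 0 0 0 0.03"

```text
clock: 22.25
eef_pos: [617.3, 289.0, 125.0]
tool_rot: [-3.135, -0.002, -0.279]
force: [0.8, -1.2, -2.4]
width: 51.2
gripper_force: 64.3
```

move_arm --pt "0 0 0 0 0 0 0.03" --pt "0 0 0 0 0 0 0.03" --pt "0 0 0 0 0 0 0.03"

```text
clock: 22.55
eef_pos: [614.1, 288.4, 119.2]
tool_rot: [-3.14, 0.005, -0.279]
force: [0.4, -0.5, -2.6]
width: 50.9
gripper_force: 64.2
```

```bash
python3 - <<'E'
from h import *
heldbin('green')
E
```

```text
22.55 [614.1 288.4 119.2] [-179.9    0.3  -16. ] 50.9
9406 145.8 [613.9 289.2 -16.   76.1  51.5]
```

move_arm --pt "0 0 4.7 -0.024 -0.0206 0 0.03" --pt "0 0 4.7 -0.024 -0.0206 0 0.03" --pt "0 0 4.7 -0.024 -0.0206 0 0.03" --pt "0 0 4.7 -0.024 -0.0206 0 0.03" --pt "0 0 4.7 -0.024 -0.0206 0 0.03"

```text
clock: 23.1
eef_pos: [494.0, 184.5, 120.4]
tool_rot: [-3.139, 0.004, 0.134]
force: [0.1, -0.3, -3.3]
width: 51.2
gripper_force: 64.2
```

move_arm --pt "0 0 4.5 -0.024 -0.0206 0 0.03" --pt "0 0 4.5 -0.0243 -0.0209 0 0.03" --pt "0 0 0 0 0 -0.03 0.03" --pt "0 0 0 0 0 -0.03 0.03" --pt "0 0 0 0 0 -0.02 0.03"

```text
clock: 23.6
eef_pos: [446.5, 143.7, 39.3]
tool_rot: [-3.139, 0.004, 0.287]
force: [0.4, 0.0, -3.4]
width: 50.7
gripper_force: 64.1
```

move_arm --pt "0 0 0 0 0 -0.01 0.03" --pt "0 0 0 0 0 -0.006 0.03" --pt "0 0 0 0 0 -0.003 0.03" --pt "0 0 0 0 0 -0.001 0.03" --pt "0 0 0 0 0 0 0.03"

```text
clock: 24.1
eef_pos: [447.1, 143.8, 22.3]
tool_rot: [-3.138, 0.002, 0.288]
force: [-2.8, -2.3, 8.5]
width: 50.7
gripper_force: 65.6
```

move_arm --pt "0 0 0 0 0 0 0.03"

```text
clock: 24.2
eef_pos: [447.0, 143.8, 22.3]
tool_rot: [-3.138, 0.002, 0.288]
force: [-2.9, -1.1, 8.9]
width: 50.9
gripper_force: 65.6
```

move_arm --pt "0 0 0 0 0 0 0.085" --pt "0 0 0 0 0 0 0.085" --pt "0 0 0 0 0 0 0.085" --pt "0 0 0 0 0 0 0.085" --pt "0 0 0 0 0 0.02 0.085"

```text
clock: 24.7
eef_pos: [445.7, 143.7, 39.6]
tool_rot: [-3.139, 0.007, 0.288]
force: [-0.3, -0.4, 0.7]
width: 85.5
gripper_force: 0.0
```

move_arm --pt "0 0 0 0 0 0.04 0.085" --pt "0 0 0 0 0 0.04 0.085" --pt "0 0 0 0 0 0 0.085" --pt "0 0 0 0 0 0 0.085" --pt "0 0 0 0 0 0 0.085"

```text
clock: 25.2
eef_pos: [446.1, 144.2, 120.1]
tool_rot: [-3.138, 0.004, 0.289]
force: [-0.5, -0.6, -0.3]
width: 85.2
gripper_force: 0.0
```

```bash
python3 - <<'E'
from h import *
look((446,144),('green',446,144),('wrist',))
E
```

```text
25.2 [446.1 144.2 120.1] [-179.8    0.3   16.5] 85.2
wrist bin 2504 [446.6 144.7  16.5  76.2  51.7]
wrist plate 2845 [446.2 144.9  16.  108.7  83.2] [4.4565e+02 1.4468e+02 1.6430e+01 6.0000e-02]
```

move_arm --pt "0 0 -0.6 -0.0012 -0.0353 0 0.085" --pt "0 0 -0.6 -0.0012 -0.0353 0 0.085" --pt "0 0 -0.6 -0.0012 -0.0353 0 0.085" --pt "0 0 -0.6 -0.0012 -0.0353 0 0.085" --pt "0 0 -0.6 -0.0012 -0.0353 0 0.085"

```text
clock: 25.75
eef_pos: [439.9, -33.9, 119.7]
tool_rot: [-3.138, 0.005, 0.235]
force: [1.4, 1.0, 0.0]
width: 84.7
gripper_force: 0.0
```

move_arm --pt "0 0 -0.5 -0.0012 -0.0353 0 0.085" --pt "0 0 -0.5 -0.0012 -0.0353 0 0.085" --pt "0 0 -0.5 -0.0012 -0.0353 0 0.085" --pt "0 0 0 0 0 0 0.085" --pt "0 0 0 0 0 0 0.085"

```text
clock: 26.25
eef_pos: [436.3, -138.9, 119.8]
tool_rot: [-3.138, 0.005, 0.207]
force: [0.7, 0.9, -0.7]
width: 84.8
gripper_force: 0.0
```

move_arm --pt "0 0 0 0 0 -0.03 0.085" --pt "0 0 0 0 0 -0.03 0.085" --pt "0 0 0 0 0 -0.03 0.085" --pt "0 0 0 0 0 -0.01 0.085" --pt "0 0 0 0 0 0 0.085"

```text
clock: 26.75
eef_pos: [436.2, -136.9, 19.5]
tool_rot: [-3.136, 0.006, 0.211]
force: [-0.1, -0.1, -0.1]
width: 84.7
gripper_force: 0.0
```

move_arm --pt "0 0 0 0 0 0 0.085" --pt "0 0 0 0 0 0 0.03" --pt "0 0 0 0 0 0 0.03" --pt "0 0 0 0 0 0 0.03" --pt "0 0 0 0 0 0 0.03"

```text
clock: 27.25
eef_pos: [438.0, -138.5, 22.0]
tool_rot: [-3.14, 0.001, 0.21]
force: [-0.1, -0.1, 8.6]
width: 51.1
gripper_force: 63.0
```

move_arm --pt "0 0 0 0 0 0.02 0.03" --pt "0 0 0 0 0 0.03 0.03" --pt "0 0 0 0 0 0.03 0.03" --pt "0 0 0 0 0 0.03 0.03" --pt "0 0 0 0 0 0.01 0.03"

```text
clock: 27.75
eef_pos: [438.3, -138.6, 143.1]
tool_rot: [-3.14, -0.001, 0.21]
force: [0.6, -0.3, -4.4]
width: 51.0
gripper_force: 65.3
```

move_arm --pt "0 0 0 0 0 0 0.03" --pt "0 0 0 0 0 0 0.03" --pt "0 0 0 0 0 0 0.03"

```text
clock: 28.05
eef_pos: [436.3, -137.9, 139.5]
tool_rot: [-3.137, 0.005, 0.21]
force: [-0.3, -0.4, -4.3]
width: 51.0
gripper_force: 65.3
```

```bash
python3 - <<'E'
from h import *
heldbin('red')
E
```

```text
28.05 [ 436.3 -137.9  139.5] [-179.8    0.3   12. ] 51.0
9176 166.5 [ 435.  -137.3   12.    75.7   51.4]
```

move_arm --pt "0 0 0 0.015 0.0356 0 0.03" --pt "0 0 0 0.015 0.0356 0 0.03" --pt "0 0 0 0.015 0.0356 0 0.03" --pt "0 0 0 0.015 0.0356 0 0.03" --pt "0 0 0 0.015 0.0356 0 0.03"

```text
clock: 28.6
eef_pos: [512.0, 41.0, 139.6]
tool_rot: [-3.139, 0.005, 0.209]
force: [0.2, -0.3, -4.1]
width: 50.8
gripper_force: 65.2
```

move_arm --pt "0 0 -0.1 0.015 0.0356 0 0.03" --pt "0 0 -0.1 0.015 0.0356 0 0.03" --pt "0 0 -0.1 0.015 0.0356 0 0.03" --pt "0 0 -0.1 0.015 0.0356 0 0.03" --pt "0 0 -0.1 0.015 0.0356 0 0.03"

```text
clock: 29.1
eef_pos: [586.8, 218.9, 139.0]
tool_rot: [-3.139, 0.006, 0.201]
force: [0.3, -0.5, -4.2]
width: 50.7
gripper_force: 65.2
```

move_arm --pt "0 0 0 0.015 0.0356 0 0.03" --pt "0 0 0 0.0145 0.0356 0 0.03" --pt "0 0 0 0 0 -0.03 0.03" --pt "0 0 0 0 0 -0.03 0.03" --pt "0 0 0 0 0 -0.03 0.03"

```text
clock: 29.6
eef_pos: [615.7, 288.6, 47.6]
tool_rot: [-3.139, 0.006, 0.201]
force: [-0.2, -1.0, -4.3]
width: 50.6
gripper_force: 65.1
```

move_arm --pt "0 0 0 0 0 -0.015 0.03" --pt "0 0 0 0 0 -0.009 0.03" --pt "0 0 0 0 0 -0.004 0.03" --pt "0 0 0 0 0 -0.001 0.03" --pt "0 0 0 0 0 0 0.03"

```text
clock: 30.1
eef_pos: [617.8, 289.2, 22.9]
tool_rot: [-3.138, 0.001, 0.201]
force: [0.3, -0.5, -4.0]
width: 51.0
gripper_force: 65.2
```

move_arm --pt "0 0 0 0 0 0 0.03"

```text
clock: 30.2
eef_pos: [617.6, 289.3, 22.8]
tool_rot: [-3.138, 0.001, 0.201]
force: [-0.9, -0.7, -3.9]
width: 50.9
gripper_force: 65.2
```

move_arm --pt "0 0 0 -0.001 0 -0.002 0.03" --pt "0 0 0 0 0 0 0.03" --pt "0 0 0 0 0 0 0.03"

```text
clock: 30.5
eef_pos: [617.5, 289.3, 22.1]
tool_rot: [-3.138, -0.001, 0.201]
force: [-0.8, 1.1, 4.6]
width: 51.0
gripper_force: 66.2
```

move_arm --pt "0 0 0 0 0 0 0.085" --pt "0 0 0 0 0 0 0.085" --pt "0 0 0 0 0 0 0.085" --pt "0 0 0 0 0 0 0.085" --pt "0 0 0 0 0 0.02 0.085"

```text
clock: 31.0
eef_pos: [613.5, 288.3, 37.3]
tool_rot: [-3.139, 0.008, 0.201]
force: [0.5, -0.7, 0.8]
width: 85.1
gripper_force: 0.0
```

move_arm --pt "0 0 0 0 0 0.04 0.085" --pt "0 0 0 0 0 0.04 0.085" --pt "0 0 0 0 0 0 0.085" --pt "0 0 0 0 0 0 0.085" --pt "0 0 0 0 0 0 0.085"

```text
clock: 31.5
eef_pos: [614.7, 288.8, 118.5]
tool_rot: [-3.139, 0.005, 0.201]
force: [-0.0, 0.2, -0.5]
width: 84.9
gripper_force: 0.0
```

```bash
python3 - <<'E'
from h import *
look((615,289),('red',615,289),('wrist',))
for p in [(446,144),(619,-225),(625,-2)]: im,W=look(p,None,('side','scene'))
cv2.imwrite('pics/end.png',im)
E
```

```text
31.5 [614.7 288.8 118.5] [-179.8    0.3   11.5] 84.9
wrist bin 2497 [615.5 289.9  11.5  76.   51.8]
wrist plate 2823 [616.1 290.   11.5 106.7  82.8] [615.23 289.62  10.83   0.  ]
31.55 [614.6 288.8 118.2] [-179.8    0.3   11.5] 85.1
side bin 219 [445.7 142.3  16.   74.9  59.2]
scene bin 126 [446.4 144.8  19.   76.   55.9]
31.65 [614.9 288.6 118.2] [-179.9    0.3   11.5] 84.9
side bin 107 [ 618.8 -222.6  -16.    78.6   57.1]
scene bin 115 [ 620.5 -225.7  -16.    77.7   51.8]
31.75 [615.2 288.6 118.6] [-179.9    0.3   11.5] 84.9
side bin 138 [622.3  -1.9  10.5  75.3  59.7]
scene bin 162 [623.7  -3.3  13.   76.3  54.4]
```

View pics/end.png

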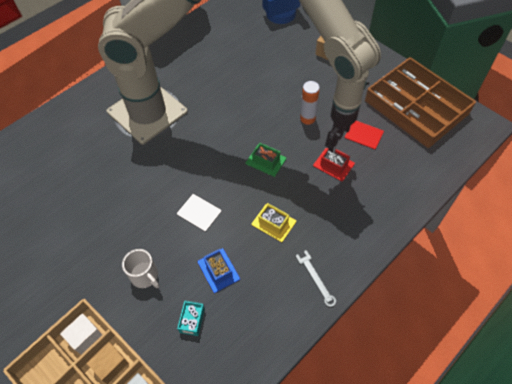

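All four bins are on their own plates: green (267,158), red (334,160), yellow (273,221) and blue (218,268). The white plate is empty and the can is untouched at (310,102).

```bash
python3 -c "
from cell import ctrl
print(ctrl.finish_job())"
```

```text
the job is handed in; nothing more can be done
None
```

The job is handed in at about 32 s on the clock: all four bins stand on their own plates, each measuring within about 3 mm and 3 degrees of its plate in the last camera views, and the spray can was left alone; `finish_job` returned no verdict.

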